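# Put the vision kit back in its storage trays

## Task

Clear up the machine-vision bench: put the camera, the lens, the ring light and the bar light each into the black storage tray whose recess is made for it, sitting flat on the yellow recess floor and the same way up as now. Set each one down gently, never let one drop, and leave the phone on its block and the dot-grid calibration plate where they are.

Things in the scene. Friction and masses are not known exactly. Their poses are not given: they have to be found in the camera images.
- camera: Silver box-shaped industrial camera with a red band, lying on the bench. Body 52 x 40 x 40 mm (x, y, z); a round steel lens mount sticks out 7 mm at +x and a small black plug socket 7 mm at -x (66 mm long in all). Origin: centre of the underside; z up, x along its length. 140 g or so. Grip across the 40 mm width.
- lens: Black round C-mount lens standing on its front end, with a blue ring and a narrower silver mount on top. Diameter 40 mm up to 40 mm height, 38 mm to 46 mm, silver mount diameter 29 mm to the top at 56 mm. Origin: centre of the underside; z up along its axis. About 130 g.
- ring_light: Dark ring light lying flat with its white face and red LEDs up: outer diameter 58 mm, centre hole 28 mm, height 30 mm. Origin: centre of the underside; z up along its axis. About 120 g. Grip across the outside.
- bar_light: Dark grey bar light with silver ends and a white strip on top: 104 x 30 x 32 mm (x, y, z). Origin: centre of the underside; z up, x along its length. About 190 g. Grip across the 30 mm width.
- tray_camera: Black storage tray fixed to the bench, 138 x 96 x 11 mm (x, y, z). In its middle a recess 7 mm deep with a yellow floor 4 mm above the bench and a grey outline of what belongs there. Origin: centre of the underside; z up, x along the 138 mm side. Its recess is 82 x 56 mm, for the camera, 82 mm along the tray's x; the camera's length goes along it, either way round.
- tray_lens: Black storage tray fixed to the bench, 138 x 96 x 11 mm (x, y, z). In its middle a recess 7 mm deep with a yellow floor 4 mm above the bench and a grey outline of what belongs there. Origin: centre of the underside; z up, x along the 138 mm side. Its recess is round, diameter 56 mm, for the lens.
- tray_ring_light: Black storage tray fixed to the bench, 138 x 96 x 11 mm (x, y, z). In its middle a recess 7 mm deep with a yellow floor 4 mm above the bench and a grey outline of what belongs there. Origin: centre of the underside; z up, x along the 138 mm side. Its recess is round, diameter 74 mm, for the ring light, with a black peg in its centre, 10 mm thick and 6 mm high, that goes inside the ring's hole.
- tray_bar_light: Black storage tray fixed to the bench, 138 x 96 x 11 mm (x, y, z). In its middle a recess 7 mm deep with a yellow floor 4 mm above the bench and a grey outline of what belongs there. Origin: centre of the underside; z up, x along the 138 mm side. Its recess is 120 x 46 mm, for the bar light, 120 mm along the tray's x; the bar's length goes along it, either way round.
- phone: Smartphone, 140 x 68 x 8 mm, lying loose on top of a fixed dark wooden block 45 mm high (50 x 40 mm). To be left alone. Origin: centre of its underside; x along its length.
- cal_plate: Calibration plate, 80 x 80 x 8 mm, aluminium frame with black dots on white, lying loose on the bench. To be left alone. Origin: centre of its underside.
Things that resemble listed ones, but are neither listed nor needed, are in the scene too. Leave any green look-alike of the tray_lens alone.

How it is judged (in metres and radians):
At the end, for the whole second after the job is handed in: Each of the four rests in its own tray: centre within 13 mm of the tray's centre, underside within 3 mm of the recess floor, upright to 0.1 rad, camera and bar light along the recess to 0.45 rad (either way round), all at rest (below 0.02 m/s) (horizontal distance between camera and tray_camera below 0.013 m and z of camera in the frame of tray_camera below 0.007 m and angle between each of camera, lens, ring_light, bar_light's own z axis and vertical below 0.1 rad and linear speed of each of camera, lens, ring_light, bar_light below 0.02 m/s and angle between the x axis of camera and the x axis of tray_camera, either way round below 0.45 rad and horizontal distance between lens and tray_lens below 0.013 m and z of lens in the frame of tray_lens below 0.007 m and horizontal distance between ring_light and tray_ring_light below 0.013 m and z of ring_light in the frame of tray_ring_light below 0.007 m and horizontal distance between bar_light and tray_bar_light below 0.013 m and z of bar_light in the frame of tray_bar_light below 0.007 m and angle between the x axis of bar_light and the x axis of tray_bar_light, either way round below 0.45 rad); the robot touches nothing.
It fails at once if one of the four is dropped (moves faster than 0.6 m/s while not in the fingers: a fall of about 2 cm) ((linear speed of camera above 0.6 m/s and contact force between the fingers and camera below 0.05 N) or (linear speed of lens above 0.6 m/s and contact force between the fingers and lens below 0.05 N) or (linear speed of ring_light above 0.6 m/s and contact force between the fingers and ring_light below 0.05 N) or (linear speed of bar_light above 0.6 m/s and contact force between the fingers and bar_light below 0.05 N)).
It fails at once if the phone is shifted (more than 20 mm) (distance of phone from where it was at the start of the episode above 0.02 m).
It fails at once if the calibration plate is shifted (more than 20 mm) (distance of cal_plate from where it was at the start of the episode above 0.02 m).
It also fails if it takes over 122 s, if anything falls off the work surface, if the arm or the gripper's body presses on something with over 40 N, if the wrist force passes 120 N, or if a joint passes its speed limit or range.

## Robot

A 7-joint arm with a two-finger parallel gripper is mounted at the origin on the work surface. World frame = base frame: x ahead of the robot, y to its left, z up, the work surface at z = 0. Lengths are in mm, angles in rad, forces in N, time in s.
With the tool pointing down it reaches from about 425 to 875 mm from the base axis. Payload 8.4 kg.
Tool frame: the origin (TCP) lies at the very end of the fingers, on their centre line; the grasp point (between the pads) lies 19 mm behind it; z points along the fingers, y is the line along which they close (so a half turn about z gives the same grasp; the last joint's range is limited). The gripper opens to 87 mm and grips with 3 to 60 N. Pads are 19 mm wide; open, the fingers measure 117 mm over their backs; the gripper's body (75 mm by 190 mm) begins 51 mm behind the grasp point.
Start: joints at [1.242, 0.333, 0.04, 1.465, -0.013, 1.343, -0.059], TCP at [148.038, -632.888, 199.746] pointing down, gripper open.
Joint ranges: [-2.58, 2.58], [-0.38, 2.09], [-1.3, 1.39], [0.25, 2.4], [-1.5, 4.64], [0.08, 2.09], [-2.65, 2.65]. Speed limits (rad/s): [2.22, 2.22, 2.79, 2.79, 3.14, 3.14, 3.14].

## Interface

Orientations are given as [roll, pitch, yaw] about the fixed x, y, z axes, in that order (R = Rz(yaw) Ry(pitch) Rx(roll)).
In Python, from rig import r gives the robot as it stands.
- The arm moves only by the tool arm_command, never from a script. Its argument "moves" is a list of rows, each a list of 7 numbers: the opening, from -1 (shut) to 1 (fully open), then the shift along the tool's x, y, z in units of 30 mm (1.0 is 30 mm), then the turn, a rotation vector about the tool's x, y, z in units of 6 degrees (1.0 is 6 degrees). In form: [[claw, dx, dy, dz, rx, ry, rz], ...]. A call has exactly 8 rows; each row shifts and turns the commanded pose from where the row before left it, along the tool's axes as they then stand; what a row does not reach is not made up. A row lasts 1/12 s, in which the tool goes at most 41.7 mm and 7.16 degrees, less where a joint would pass 70% of its speed; a pose out of reach is approached as far as the arm can. A call is refused whole if a number of a shift passes 1 or a number of a turn 1, either way. A call with a gripper value outside its range is refused whole. The fingers move at their own pace and stop on an object; "force" is the grip in N (left out, the last holds). Time passes only in rows, so rows that do not move let the fingers close, or fill a call up. It gives the time, the measured TCP pose, the force, the opening and the grip force at its end, in the units of the state.
- r.observe(): the state, without advancing time (a new reading comes with each control period).
- r.get_image(name): name is "scene" or "top" or "wrist"; returns a dict with "frame" (400x640x3 uint8, red, green, blue), "mtx" (3x3 intrinsics, pixels), "xyz" and "attitude" of the camera in the world; the wrist camera has in their place "mount" (4x4, takes a point from camera to tool coordinates, whose origin is the TCP and whose axes are the flange's). Camera axes: x right, y down, z forward; pixel columns grow to the right and rows downward; lengths in mm; the calibration is good to about 2 mm. A picture is of the moment at which its call begins: read the wrist's pose just before it. There is no depth.
- r.sign_off(): hands the job in; it is judged then, once.
The state is a dict: "time_s": time; "qpos": joint angles; "qvel": joint speeds; "effort": joint torques, N m; "position": TCP position; "tool_rot": TCP orientation; "contact_force": force on the tool from outside, world axes, zero at the start; "moment": the same for the moment, N m; "finger_gap": finger opening in mm; "finger_force": force on a finger pad.
Only numpy, scipy, OpenCV 4.12 (cv2) and the standard library are available. Lean on these libraries where they do the work, as an engineer would, in place of code of your own. Each camera call takes 0.05 s, during which the arm holds its last target. There are 200 camera calls.

## Working session

There is one attempt and no reset: what is moved stays moved. The work goes in short steps, Python scripts to look and compute and a tool call to move; the robot and the scene stay as the last step left them, time stands still between calls to the robot, and variables do not carry over. Pictures are saved under pics/ and viewed, at most 14 in all, crops included, and the job is handed in when it is done.

Besides the shell and the picture viewer there is one more tool, called after "Call:" by a JSON object that holds its "fn" and its "kwargs". arm_command: Moves the arm, as the interface text tells. Its arguments: {"type":"object","properties":{"moves":{"type":"array","items":{"type":"array","items":{"type":"number"}}},"force":{"type":"number"}},"required":["moves"]}

```bash
mkdir -p pics; ls; python3 - <<'E'
from rig import r
import cv2
print(r.observe())
for n in ("top","scene"):
    i=r.get_image(n); cv2.imwrite(f"pics/{n}0.png",i["frame"][:,:,::-1]); print(n,i["mtx"],i["xyz"],i["attitude"])
i=r.get_image("wrist");print(i["mtx"],i["mount"])
E
```

```text
pics
{'time_s': 0.0, 'qpos': array([ 1.24180132,  0.33388863,  0.03986241,  1.46630236, -0.0134088 ,
        1.34330804, -0.05849448]), 'qvel': array([-8.57860345e-04,  1.15507126e-03,  9.47586817e-04, -1.15186826e-03,
       -5.78622957e-04, -1.69234276e-05, -3.23132584e-04]), 'effort': array([-3.71521337e-04, -6.56369019e+01,  1.33513212e+00, -4.03799772e+01,
       -5.96572109e-02,  4.49332944e-02,  1.71244465e-04]), 'position': array([ 147.91353897, -632.40675337,  198.85834119]), 'tool_rot': array([-3.13995509e+00,  9.81576407e-05,  2.29791740e-01]), 'contact_force': array([-0.44967643,  0.44385708,  0.22730195]), 'moment': array([-0.03657104, -0.00952906, -0.06671724]), 'finger_force': 0.0, 'finger_gap': 87.05982421209012}
top [[363.10528084   0.         324.3375762 ]
 [  0.         363.10528084 204.54931332]
 [  0.           0.           1.        ]] [477.14880771  18.62624531 982.2083836 ] [-3.05620878 -0.0098626  -1.56343976]
scene [[458.13855322   0.         320.62526112]
 [  0.         458.13855322 195.33826966]
 [  0.           0.           1.        ]] [1121.3534355  -796.76298605  868.50090093] [-2.25718439  0.0188937   0.59409221]
[[341.09514252   0.         318.68458937]
 [  0.         341.09514252 200.87115969]
 [  0.           0.           1.        ]] [[-8.53405884e-04 -9.61799950e-01 -2.73751945e-01  7.53244507e+01]
 [ 9.99999588e-01 -7.36054840e-04 -5.31386266e-04  1.95593411e-01]
 [ 3.09590840e-04 -2.73752286e-01  9.61800182e-01 -1.85687783e+02]
 [ 0.00000000e+00  0.00000000e+00  0.00000000e+00  1.00000000e+00]]
```

```bash
python3 -c "
import cv2
i=cv2.imread('pics/top0.png'); cv2.imwrite('pics/topL.png',cv2.resize(i[60:360],(800,375),interpolation=cv2.INTER_CUBIC))
"
```

```text
(no output)
```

View pics/top0.png

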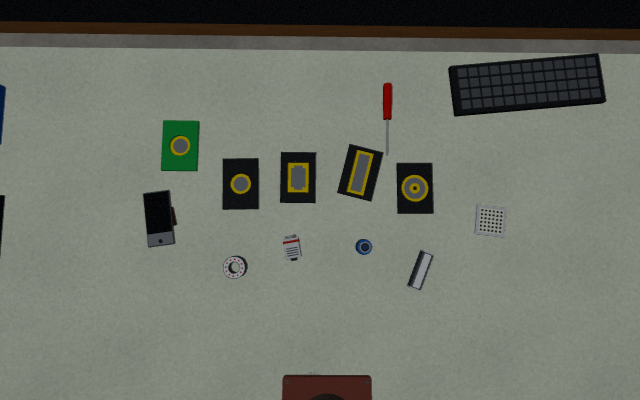

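View pics/scene0.png

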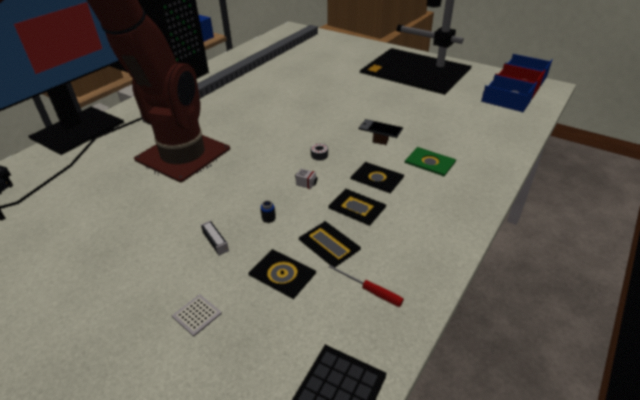

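The top view shows four trays (lens 241,184; camera 298,178; bar 360,172; ring 415,188), the green look-alike at 180,146, and the phone at 160,218. The objects are the ring light at 234,267, camera at 291,247, lens at 364,247, bar light at 420,270 and calibration plate at 490,220.

```bash
cat > h.py <<'E'
import numpy as np, cv2
from scipy.spatial.transform import Rotation as R
from rig import r
def euler(a): return R.from_euler('xyz',a).as_matrix()
def cam(name):
    o=r.observe(); i=r.get_image(name)
    if name=="wrist":
        T=euler(o["tool_rot"]); m=np.array(i["mount"])
        C=T@m[:3,:3]; p=T@m[:3,3]+o["position"]
    else: C=euler(i["attitude"]); p=np.array(i["xyz"])
    return i["frame"],np.array(i["mtx"]),C,p
def back(K,C,p,uv,z):
    uv=np.atleast_2d(np.asarray(uv,float))
    d=(C@np.linalg.inv(K)@np.c_[uv,np.ones(len(uv))].T).T
    return p+d*((z-p[2])/d[:,2])[:,None]
def proj(K,C,p,P):
    q=(K@C.T@(np.atleast_2d(P)-p).T).T
    return q[:,:2]/q[:,2:]
E
python3 - <<'E'
from h import *
for n in("top","scene"):
    f,K,C,p=cam(n); print(n,proj(K,C,p,[[0,0,0],[148,-633,200],[148,-633,0],[500,0,0]]).round())
    if n=="top":
        for k,uv,z in [("tlens",(241,184),4),("tcam",(298,178),4),("tbar",(360,172),4),("tring",(415,188),4),("green",(180,146),4),("ring",(234,267),30),("cam",(291,247),40),("lens",(364,247),56),("bar",(420,270),32),("cal",(490,220),8),("phone",(160,218),53)]:
            print(k,back(K,C,p,uv,z).round())
f=cam("wrist")[0]; cv2.imwrite("pics/w0.png",f[:,:,::-1])
t=cv2.imread("pics/top0.png")[120:300,135:515]; cv2.imwrite("pics/crop0.png",cv2.resize(t,(798,378),interpolation=cv2.INTER_CUBIC))
E
```

```text
top [[326. 421.]
 [632. 396.]
 [567. 363.]
 [328. 227.]]
tlens [[615. 236.   4.]]
tcam [[633.  82.   4.]]
tbar [[651. -87.   4.]]
tring [[ 608. -237.    4.]]
green [[718. 405.   4.]]
ring [[395. 242.  30.]]
cam [[447.  95.  40.]]
lens [[449. -91.  56.]]
bar [[ 390. -239.   32.]]
cal [[ 522. -437.    8.]]
phone [[519. 429.  53.]]
scene [[183. 155.]
 [-15. 241.]
 [ 26. 301.]
 [303. 207.]]
```

View pics/crop0.png

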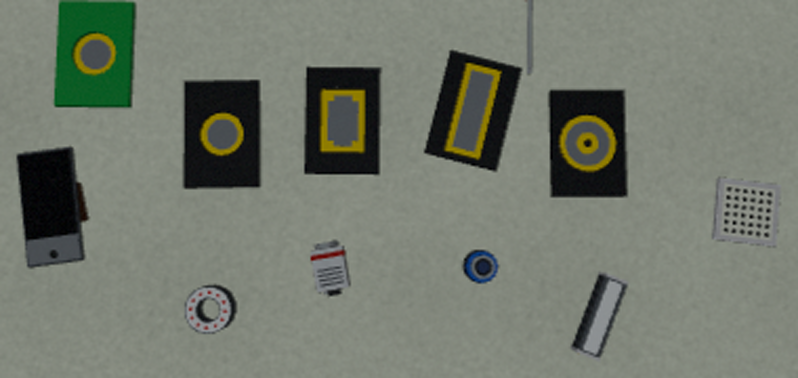

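View pics/w0.png

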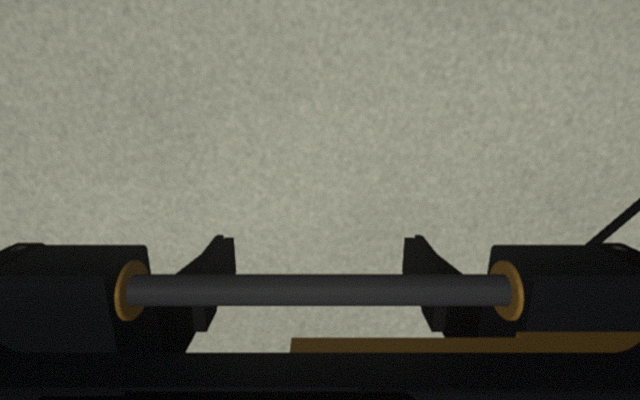

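The crop confirms upright trays at yaw about 0, except the bar tray, which is tilted about -0.25 rad. The bar light is tilted about -0.3 and the camera about +0.1. The wrist view shows bare bench with the fingers along its lower edge. Next, finer fits from the top image.

```bash
python3 - <<'E'
from h import *
f,K,C,p=cam("top")
g=cv2.cvtColor(f,cv2.COLOR_RGB2GRAY); hsv=cv2.cvtColor(f,cv2.COLOR_RGB2HSV)
S=8
def rect(mask,z,name):
    cs,_=cv2.findContours(mask,cv2.RETR_EXTERNAL,cv2.CHAIN_APPROX_NONE); c=max(cs,key=cv2.contourArea)
    uv=c[:,0]; w=back(K,C,p,(uv+.5)/S-.5+o,z)[:,:2].astype(np.float32)
    rc=cv2.minAreaRect(w); print(name,np.round(rc[0],1),np.round(rc[1],1),round(rc[2],1))
for n,(u,v),z,h in [("tlens",(241,184),11,34),("tcam",(298,178),11,30),("tbar",(360,172),11,33),("tring",(415,188),11,30)]:
    o=np.array([u-h,v-h]); s=cv2.resize(g[v-h:v+h,u-h:u+h],None,fx=S,fy=S,interpolation=cv2.INTER_CUBIC)
    y=cv2.resize(hsv[v-h:v+h,u-h:u+h],None,fx=S,fy=S,interpolation=cv2.INTER_CUBIC)
    rect((s<85).astype(np.uint8),z,n)
    rect(((y[...,1]>140)&(y[...,0]<35)&(y[...,2]>90)).astype(np.uint8),4,n+" recess")
print(g[200:205,260:265].mean())
tiles=[]
for n,(u,v) in [("ring",(234,267)),("cam",(291,247)),("lens",(364,247)),("bar",(420,270))]:
    t=cv2.resize(f[v-25:v+25,u-25:u+25],(400,400),interpolation=cv2.INTER_CUBIC); tiles.append(t[50:350] if 0 else t)
m=np.vstack([np.hstack(tiles[:2]),np.hstack(tiles[2:])]); m=cv2.resize(m,(600,600)); cv2.imwrite("pics/obj.png",m[:,:,::-1])
T=np.array(r.get_image("wrist")["mount"]); q=[proj(np.array(r.get_image("wrist")["mtx"]),T[:3,:3],T[:3,3],P)[0].round() for P in([0,0,0],[0,0,90],[0,43,0],[60,0,90])]; print(q)
E
```

```text
tlens [615.9 236.3] [140.1  98.2] 1.4
tlens recess [616.4 238.3] [54.4 53.8] 1.4
tcam [634.6  82.2] [ 97.  139.8] 89.8
tcam recess [635.5  82.5] [81.3 56.5] 0.0
tbar [649.3 -86. ] [ 97.1 140.8] 76.0
tbar recess [650.2 -86.4] [ 46.6 119.4] 76.0
tring [ 608.  -233.6] [139.3  99.3] 0.6
tring recess [ 608.9 -235.3] [72.6 72.2] 84.7
133.64
[array([319., 238.]), array([319., 197.]), array([392., 238.]), array([319., 124.])]
```

View pics/obj.png

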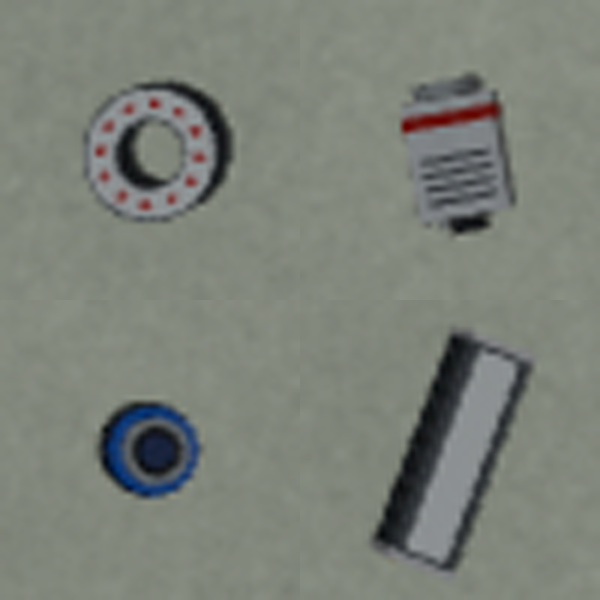

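The enlarged tiles give pixel positions: ring top about 233.6,266.9; camera top about 291.6,248.6 with yaw about +0.175; lens top about 364.5,246.6; bar strip about 421.7,270.6 with yaw about -0.36.

```bash
python3 - <<'E'
from h import *
f,K,C,p=cam("top")
for k,uv,z in [("ring",(233.6,266.9),30),("cam",(291.6,248.6),40),("lens",(364.5,246.6),56),("bar",(421.7,270.6),32)]:
    print(k,back(K,C,p,uv,z).round(1))
a=back(K,C,p,[(420-25+182/6,270-25+45/6),(420-25+105/6,270-25+248/6)],32);print(a, np.linalg.norm(a[0]-a[1]))
print(r.observe()["position"],r.observe()["tool_rot"])
E
```

```text
ring [[394.9 243.4  30. ]]
cam [[443.3  93.4  40. ]]
lens [[450.2 -92.6  56. ]]
bar [[ 388.7 -243.9   32. ]]
[[ 435.37443377 -254.09881865   32.        ]
 [ 348.40225052 -219.434048     32.        ]] 93.6258884232194
[ 148.04418278 -632.91378257  199.78189048] [3.14153227e+00 1.42437510e-05 2.29797947e-01]
```

```bash
cat > to.py <<'E'
import sys
from h import *
x,y,z,w=map(float,sys.argv[1:5]); o=r.observe(); T=euler(o["tool_rot"])
yaw=o["tool_rot"][2]; G=R.from_euler('xyz',[np.pi,0,w]).as_matrix()
print("now",o["position"].round(1),o["tool_rot"].round(3),"t",o["time_s"].round(2),"gap",o["finger_gap"].round(1),"F",o["contact_force"].round(1))
print("turn units",(R.from_matrix(T.T@G).as_rotvec(degrees=True)/6).round(2))
print("shift units after turn",(G.T@(np.array([x,y,z])-o["position"])/30).round(2))
E
python3 to.py 388.7 -243.9 110 -0.36
```

```text
Traceback (most recent call last):
  File "to.py", line 5, in <module>
    print("now",o["position"].round(1),o["tool_rot"].round(3),"t",o["time_s"].round(2),"gap",o["finger_gap"].round(1),"F",o["contact_force"].round(1))
                                                                  ^^^^^^^^^^^^^^^^^
AttributeError: 'float' object has no attribute 'round'
```

Call:
{"fn": "arm_command", "kwargs": {"moves": [[1,0,0,0.37,0,0,0.7],[1,0,0,0.37,0,0,0.7],[1,0,0,0.37,0,0,0.7],[1,0,0,0.37,0,0,0.7],[1,0,0,0.37,0,0,0.7],[1,0,0,0.37,0,0,0.7],[1,0,0,0.37,0,0,0.7],[1,0,0,0.37,0,0,0.7]], "force": 25}}

```text
time_s: 1.32
position: [148.1, -632.9, 110.5]
tool_rot: [3.142, -0.0, -0.36]
contact_force: [0.6, -0.2, -0.4]
finger_gap: 87.1
finger_force: 0.0
```

Call:
{"fn": "arm_command", "kwargs": {"moves": [[1,0.18,-0.93,0,0,0,0],[1,0.18,-0.93,0,0,0,0],[1,0.18,-0.93,0,0,0,0],[1,0.18,-0.93,0,0,0,0],[1,0.18,-0.93,0,0,0,0],[1,0.18,-0.93,0,0,0,0],[1,0.18,-0.93,0,0,0,0],[1,0.18,-0.93,0,0,0,0]]}}

```text
time_s: 1.98
position: [267.0, -437.7, 111.2]
tool_rot: [3.141, -0.0, -0.357]
contact_force: [0.8, 0.5, 0.5]
finger_gap: 87.0
finger_force: 0.0
```

Call:
{"fn": "arm_command", "kwargs": {"moves": [[1,0.18,-0.93,0,0,0,0],[1,0.18,-0.93,0,0,0,0],[1,0.18,-0.93,0,0,0,0],[1,0.18,-0.93,0,0,0,0],[1,0.18,-0.93,0,0,0,0],[1,0.18,-0.93,0,0,0,0],[1,0.18,-0.93,0,0,0,0],[1,0,0,0,0,0,0]]}}

```text
time_s: 2.65
position: [373.1, -264.3, 111.3]
tool_rot: [-3.14, -0.001, -0.35]
contact_force: [-0.2, -0.3, -0.7]
finger_gap: 87.1
finger_force: 0.0
```

```bash
sed -i 's/o\["time_s"\].round(2)/round(o["time_s"],2)/; s/o\["finger_gap"\].round(1)/round(o["finger_gap"],1)/' to.py; python3 - <<'E'
from h import *
f,K,C,p=cam("wrist"); cv2.imwrite("pics/w1.png",f[:,:,::-1])
o=r.observe(); print(proj(K,C,p,[[388.7,-243.9,32],[435.4,-254.1-6,32],[o["position"][0],o["position"][1],32]]).round())
E
python3 to.py 388.7 -243.9 11 -0.36
```

```text
[[288. 192.]
 [286. 129.]
 [323. 202.]]
now [ 371.6 -266.8  111.3] [-3.141e+00 -1.000e-03 -3.520e-01] t 2.7 gap 86.9 F [ 0.4 -0.7  0.4]
turn units [-0.   -0.01  0.08]
shift units after turn [ 0.26 -0.91  3.34]
```

View pics/w1.png

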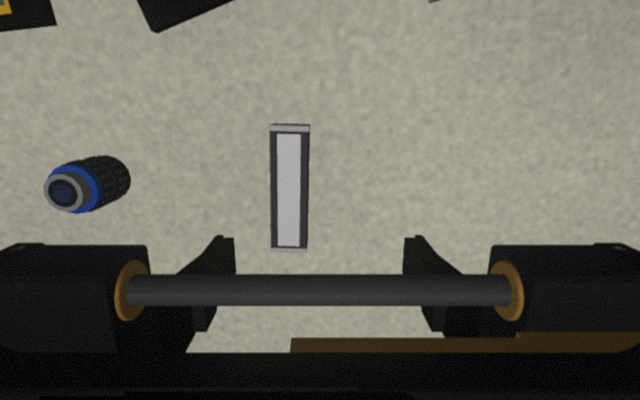

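The bar is centred in the wrist view with top corners at (270,128), (309,128), (307,248), (272,248), parallel to the tool. The lens mount top is at about (63,190).

```bash
python3 - <<'E'
from h import *
f,K,C,p=cam("wrist")
b=back(K,C,p,[(270,128),(309,128),(307,248),(272,248)],32); print(b.round(),b.mean(0).round(1),np.linalg.norm(b[0]-b[3]),np.linalg.norm(b[0]-b[1]))
print(back(K,C,p,(63,190),56).round(1))
d=b[0]+b[1]-b[2]-b[3];print(np.arctan2(d[1],d[0]))
E
python3 to.py 388.7 -243.9 13 -0.36
```

```text
[[ 439. -252.   32.]
 [ 428. -280.   32.]
 [ 336. -243.   32.]
 [ 347. -216.   32.]] [ 387.5 -247.5   32. ] 98.91285117293427 29.701767809845048
[[450.1 -97.   56. ]]
-0.3760465576778358
now [ 370.6 -268.4  111.2] [ 3.141 -0.    -0.354] t 2.75 gap 86.9 F [-0.7 -0.6 -0.4]
turn units [ 0.   -0.    0.06]
shift units after turn [ 0.28 -0.98  3.27]
```

Call:
{"fn": "arm_command", "kwargs": {"moves": [[1,0.12,-0.48,0,0,0,0.1],[1,0.13,-0.49,0,0,0,0],[1,0,0,0,0,0,0],[1,0,0,0.6,0,0,0],[1,0,0,0.6,0,0,0],[1,0,0,0.6,0,0,0],[1,0,0,0.6,0,0,0],[1,0,0,0.4,0,0,0]]}}

```text
time_s: 3.42
position: [385.8, -245.7, 25.4]
tool_rot: [3.141, 0.002, -0.369]
contact_force: [-0.1, 0.8, 0.5]
finger_gap: 87.0
finger_force: 0.0
```

Call:
{"fn": "arm_command", "kwargs": {"moves": [[1,0,0,0.3,0,0,0],[1,0,0,0.2,0,0,0],[1,0,0,0,0,0,0],[-1,0,0,0,0,0,0],[-1,0,0,0,0,0,0],[-1,0,0,0,0,0,0],[-1,0,0,0,0,0,0],[-1,0,0,0,0,0,0]]}}

```text
time_s: 4.08
position: [387.7, -244.6, 12.4]
tool_rot: [3.141, -0.001, -0.367]
contact_force: [-0.0, -0.1, 0.4]
finger_gap: 61.4
finger_force: 0.0
```

Call:
{"fn": "arm_command", "kwargs": {"moves": [[-1,0,0,0,0,0,0],[-1,0,0,0,0,0,0],[-1,0,0,0,0,0,0],[-1,0,0,0,0,0,0],[-1,0,0,0,0,0,0],[-1,0,0,0,0,0,0],[-1,0,0,0,0,0,0],[-1,0,0,0,0,0,0]]}}

```text
time_s: 4.75
position: [387.3, -244.4, 11.9]
tool_rot: [-3.142, 0.0, -0.367]
contact_force: [-0.0, 0.7, -0.0]
finger_gap: 8.1
finger_force: 0.0
```

```bash
python3 - <<'E'
from h import *
f=cam("wrist")[0]; t=cam("top")[0]
cv2.imwrite("pics/w2.png",np.hstack([f[:,:,::-1],cv2.resize(t[200:350,380:440],(160,400))[:,:,::-1]])); print(r.observe())
E
```

```text
{'time_s': 4.85, 'qpos': array([ 0.6749796 ,  0.15550007, -0.22235393,  2.11152223,  0.04432547,
        0.87891851, -1.5109929 ]), 'qvel': array([ 0.00013977, -0.00163605,  0.00130616, -0.0004175 , -0.00117669,
        0.00022838,  0.00083133]), 'effort': array([-2.47921716e-04, -4.35870552e+01, -8.45158082e-01, -3.20018077e+01,
       -1.90301472e-02, -7.22835772e-02, -1.51317417e-04]), 'position': array([ 387.3453813 , -244.4238396 ,   11.93937445]), 'tool_rot': array([-3.14155211e+00,  9.30332718e-05, -3.67125846e-01]), 'contact_force': array([ 0.26905768, -0.37015163,  1.11764292]), 'moment': array([ 0.05000636, -0.02523932, -0.00194984]), 'finger_force': 0.0, 'finger_gap': 3.1446966489916854}
```

View pics/w2.png

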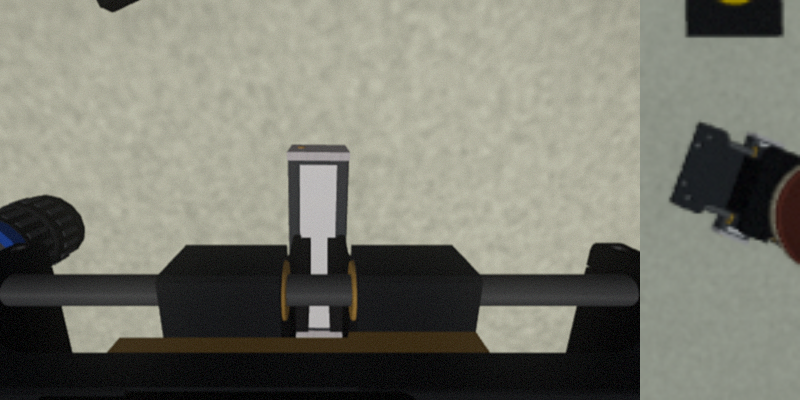

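The image shows the fingers closed above the bar: the tips lie inside the bar's outline, and there is no contact force. In the first wrist view, the 87 mm gap spanned about 168 px at row 237. That puts the real fingertips about 20 mm behind the reported TCP, so I will go about 20 mm lower by the reading and watch the force.

Call:
{"fn": "arm_command", "kwargs": {"moves": [[-1,0,0,-0.5,0,0,0],[1,0,0,0,0,0,0],[1,0,0,0,0,0,0],[1,0,0,0,0,0,0],[1,0,0,0,0,0,0],[1,0,0,0,0,0,0],[1,0,0,0,0,0,0],[1,0,0,0,0,0,0]]}}

```text
time_s: 5.52
position: [387.2, -244.4, 26.7]
tool_rot: [-3.141, 0.0, -0.367]
contact_force: [0.0, 0.4, 0.7]
finger_gap: 40.2
finger_force: 0.0
```

Call:
{"fn": "arm_command", "kwargs": {"moves": [[1,0,0,0,0,0,0],[1,0,0,0,0,0,0],[1,0,0,0,0,0,0],[1,0,0,0,0,0,0],[1,0,0,0,0,0,0],[1,0,0,0,0,0,0],[1,0,0,0,0,0,0],[1,0,0,0,0,0,0]]}}

```text
time_s: 6.18
position: [387.4, -244.5, 27.0]
tool_rot: [-3.142, -0.0, -0.367]
contact_force: [-0.4, -0.1, -0.6]
finger_gap: 85.7
finger_force: 0.0
```

Call:
{"fn": "arm_command", "kwargs": {"moves": [[1,0,0,0.1,0,0,0],[1,0,0,0.1,0,0,0],[1,0,0,0.1,0,0,0],[1,0,0,0.1,0,0,0],[1,0,0,0.1,0,0,0],[1,0,0,0.1,0,0,0],[1,0,0,0.1,0,0,0],[1,0,0,0,0,0,0]]}}

```text
time_s: 6.85
position: [387.0, -244.2, 5.3]
tool_rot: [-3.141, 0.001, -0.367]
contact_force: [-0.8, 0.2, -0.1]
finger_gap: 87.1
finger_force: 0.0
```

Call:
{"fn": "arm_command", "kwargs": {"moves": [[1,0,0,0.07,0,0,0],[1,0,0,0.07,0,0,0],[1,0,0,0.07,0,0,0],[1,0,0,0.07,0,0,0],[1,0,0,0.06,0,0,0],[1,0,0,0.06,0,0,0],[1,0,0,0.06,0,0,0],[1,0,0,0,0,0,0]]}}

```text
time_s: 7.52
position: [387.1, -244.3, -8.2]
tool_rot: [-3.141, 0.001, -0.367]
contact_force: [-0.9, -0.2, -0.0]
finger_gap: 87.0
finger_force: 0.0
```

```bash
python3 - <<'E'
from h import *
f=cam("wrist")[0]; s=cam("scene")[0]
s=cv2.resize(s[170:290,150:310],None,fx=4,fy=4,interpolation=cv2.INTER_CUBIC)
cv2.imwrite("pics/w3.png",np.vstack([f[140:360,:,::-1],s[100:480,:640,::-1]])); print(r.observe()["contact_force"],r.observe()["position"])
E
```

```text
[-0.57174655 -0.78928494 -0.8295236 ] [ 387.34476642 -244.43521152   -7.9004174 ]
```

View pics/w3.png

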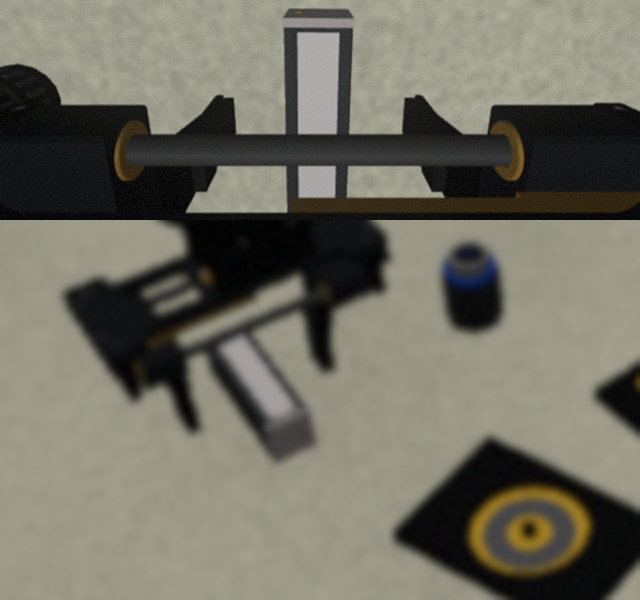

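The fingers now straddle the bar at columns 283–352, centred, with tips a little above the bench and no contact. I'll close.

Call:
{"fn": "arm_command", "kwargs": {"moves": [[-1,0,0,0,0,0,0],[-1,0,0,0,0,0,0],[-1,0,0,0,0,0,0],[-1,0,0,0,0,0,0],[-1,0,0,0,0,0,0],[-1,0,0,0,0,0,0],[-1,0,0,0,0,0,0],[-1,0,0,0,0,0,0]]}}

```text
time_s: 8.28
position: [387.4, -244.4, -7.8]
tool_rot: [-3.142, 0.0, -0.367]
contact_force: [-0.6, -0.1, -0.4]
finger_gap: 41.6
finger_force: 0.0
```

Call:
{"fn": "arm_command", "kwargs": {"moves": [[-1,0,0,0,0,0,0],[-1,0,0,0,0,0,0],[-1,0,0,0,0,0,0],[-1,0,0,0,0,0,0],[-1,0,0,0,0,0,0],[-1,0,0,0,0,0,0],[-1,0,0,0,0,0,0],[-1,0,0,0,0,0,0]]}}

```text
time_s: 8.95
position: [387.4, -244.4, -7.8]
tool_rot: [-3.141, 0.0, -0.367]
contact_force: [-0.5, 0.5, 0.7]
finger_gap: 29.7
finger_force: 25.0
```

Call:
{"fn": "arm_command", "kwargs": {"moves": [[-1,0,0,-0.1,0,0,0],[-1,0,0,-0.2,0,0,0],[-1,0,0,-0.3,0,0,0],[-1,0,0,-0.4,0,0,0],[-1,0,0,-0.4,0,0,0],[-1,0,0,-0.3,0,0,0],[-1,0,0,-0.2,0,0,0],[-1,0,0,-0.1,0,0,0]]}}

```text
time_s: 9.62
position: [387.9, -244.7, 53.4]
tool_rot: [3.141, -0.002, -0.367]
contact_force: [0.3, 0.1, -1.3]
finger_gap: 29.8
finger_force: 25.0
```

```bash
python3 to.py 650 -86.3 52 -0.244
```

```text
now [ 387.9 -244.7   53.4] [ 3.141e+00 -2.000e-03 -3.670e-01] t 9.62 gap 29.8 F [ 0.3  0.1 -1.3]
turn units [ 0.   -0.01 -1.18]
shift units after turn [ 7.2  -7.24  0.05]
```

Call:
{"fn": "arm_command", "kwargs": {"moves": [[-1,0,0,0,0,0,-0.3],[-1,0,0,0,0,0,-0.6],[-1,0,0,0,0,0,-0.28],[-1,0.2,-0.2,0,0,0,0],[-1,0.4,-0.4,0,0,0,0],[-1,0.6,-0.6,0,0,0,0],[-1,0.8,-0.8,0,0,0,0],[-1,0.8,-0.8,0,0,0,0]]}}

```text
time_s: 10.28
position: [490.3, -182.3, 52.1]
tool_rot: [-3.142, 0.0, -0.246]
contact_force: [0.4, -0.9, -1.4]
finger_gap: 29.7
finger_force: 25.0
```

Call:
{"fn": "arm_command", "kwargs": {"moves": [[-1,0.8,-0.8,0,0,0,0],[-1,0.8,-0.8,0,0,0,0],[-1,0.8,-0.8,0,0,0,0],[-1,0.8,-0.8,0,0,0,0],[-1,0.6,-0.6,0,0,0,0],[-1,0.4,-0.44,0,0,0,0],[-1,0.2,-0.2,0,0,0,0],[-1,0,0,0,0,0,0]]}}

```text
time_s: 10.95
position: [650.4, -83.3, 51.5]
tool_rot: [-3.14, 0.001, -0.242]
contact_force: [-0.7, -0.3, -1.5]
finger_gap: 29.7
finger_force: 25.0
```

Call:
{"fn": "arm_command", "kwargs": {"moves": [[-1,0,0,0,0,0,0],[-1,0,0,0,0,0,0],[-1,0,0,0,0,0,0],[-1,0,0,0,0,0,0],[-1,0,0,0,0,0,0],[-1,0,0,0,0,0,0],[-1,0,0,0,0,0,0],[-1,0,0,0,0,0,0]]}}

```text
time_s: 11.62
position: [649.4, -85.8, 52.3]
tool_rot: [-3.142, -0.0, -0.244]
contact_force: [0.5, -0.0, -1.7]
finger_gap: 29.6
finger_force: 25.0
```

```bash
python3 to.py 650 -86.3 -3.8 -0.244; python3 - <<'E'
from h import *
f,K,C,p=cam("wrist"); cv2.imwrite("pics/w4.png",f[:,:,::-1]); print(C.tolist(),p.tolist())
E
```

```text
now [649.4 -85.8  52.3] [-3.142 -0.    -0.244] t 11.62 gap 29.6 F [ 0.5 -0.  -1.7]
turn units [-0. -0.  0.]
shift units after turn [0.02 0.01 1.87]
[[-0.242164756490536, -0.9331951488141121, -0.265524094845806], [-0.9702349315512866, 0.23273951250485078, 0.06690662834631916], [-0.0006389926035891989, 0.27382317934902733, -0.9617798387051171]] [722.4815269740351, -104.15154862578707, 237.9775272810745]
```

View pics/w4.png

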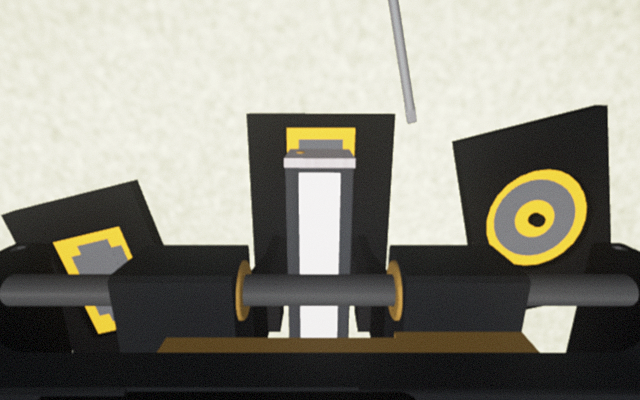

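The bar hangs over its tray. The tray's far edge runs (247,114)–(395,114), the recess far edge (287,128)–(355,128), and the bar's far top edge (285,167)–(355,167). The ring recess centre is at about (537,219).

```bash
python3 - <<'E'
from h import *
K=np.array(r.get_image("wrist")["mtx"])
C=np.array([[-0.242164756490536, -0.9331951488141121, -0.265524094845806], [-0.9702349315512866, 0.23273951250485078, 0.06690662834631916], [-0.0006389926035891989, 0.27382317934902733, -0.9617798387051171]]);p=np.array([722.4815269740351, -104.15154862578707, 237.9775272810745])
ax=np.array([np.cos(-.244),np.sin(-.244),0]); ay=np.array([-ax[1],ax[0],0])
c=np.array([650,-86.3,0])
for n,uv,z in[("tray far",[(247,114),(395,114)],11),("recess far",[(287,128),(355,128)],11),("bar far top",[(285,167),(355,167)],92),("ringpeg",[(537,219)],10)]:
    b=back(K,C,p,uv,z); print(n,b.round(1).tolist(),((b-c)@ax).round(1),((b-c)@ay).round(1))
E
```

```text
tray far [[727.6, -57.6, 11.0], [704.4, -150.2, 11.0]] [68.3 68.3] [ 46.6 -48.9]
recess far [[712.8, -80.3, 11.0], [702.0, -123.3, 11.0]] [59.5 59.4] [ 21.  -23.3]
bar far top [[700.5, -83.5, 92.0], [693.2, -112.9, 92.0]] [48.3 48.3] [ 14.9 -15.4]
ringpeg [[609.4, -234.5, 10.0]] [-3.6] [-153.6]
```

Call:
{"fn": "arm_command", "kwargs": {"moves": [[-1,0.08,0.03,0,0,0,0],[-1,0,0,0.2,0,0,0],[-1,0,0,0.4,0,0,0],[-1,0,0,0.4,0,0,0],[-1,0,0,0.3,0,0,0],[-1,0,0,0.2,0,0,0],[-1,0,0,0.1,0,0,0],[-1,0,0,0.1,0,0,0]]}}

```text
time_s: 12.38
position: [651.3, -87.1, 0.4]
tool_rot: [-3.142, 0.001, -0.243]
contact_force: [0.5, 0.4, -1.5]
finger_gap: 29.8
finger_force: 25.0
```

Call:
{"fn": "arm_command", "kwargs": {"moves": [[-1,0,0,0.03,0,0,0],[-1,0,0,0.03,0,0,0],[-1,0,0,0.03,0,0,0],[-1,0,0,0.02,0,0,0],[-1,0,0,0.02,0,0,0],[-1,0,0,0.02,0,0,0],[-1,0,0,0,0,0,0],[-1,0,0,0,0,0,0]]}}

```text
time_s: 13.05
position: [651.5, -87.2, -3.3]
tool_rot: [-3.142, -0.0, -0.244]
contact_force: [-0.4, 0.3, -2.9]
finger_gap: 29.8
finger_force: 25.0
```

Call:
{"fn": "arm_command", "kwargs": {"moves": [[-1,0,0,0.02,0,0,0],[-1,0,0,0.01,0,0,0],[-1,0,0,0,0,0,0],[-1,0,0,0,0,0,0],[-1,0,0,0,0,0,0],[-1,0,0,0,0,0,0],[-1,0,0,0,0,0,0],[-1,0,0,0,0,0,0]]}}

```text
time_s: 13.72
position: [651.7, -87.2, -3.7]
tool_rot: [-3.142, -0.0, -0.244]
contact_force: [-2.4, -0.2, 5.6]
finger_gap: 30.0
finger_force: 25.0
```

Call:
{"fn": "arm_command", "kwargs": {"moves": [[-0.2,0,0,0,0,0,0],[-0.1,0,0,0,0,0,0],[0,0,0,0,0,0,0],[0.2,0,0,0,0,0,0],[0.4,0,0,0,0,0,0],[0.6,0,0,0,0,0,0],[1,0,0,0,0,0,0],[1,0,0,0,0,0,0]]}}

```text
time_s: 14.38
position: [651.5, -87.2, -4.3]
tool_rot: [-3.142, 0.0, -0.244]
contact_force: [-0.2, -0.7, 0.5]
finger_gap: 68.7
finger_force: 0.0
```

Call:
{"fn": "arm_command", "kwargs": {"moves": [[1,0,0,-0.1,0,0,0],[1,0,0,-0.3,0,0,0],[1,0,0,-0.5,0,0,0],[1,0,0,-0.5,0,0,0],[1,0,0,-0.5,0,0,0],[1,0,0,-0.5,0,0,0],[1,0,0,-0.5,0,0,0],[1,0,0,-0.3,0,0,0]]}}

```text
time_s: 15.05
position: [652.5, -87.2, 94.5]
tool_rot: [-3.141, -0.003, -0.244]
contact_force: [0.2, 0.6, 0.6]
finger_gap: 86.8
finger_force: 0.0
```

```bash
python3 to.py 450 -94 80 0
```

```text
now [652.5 -87.2  94.5] [-3.141e+00 -3.000e-03 -2.440e-01] t 15.05 gap 86.8 F [0.2 0.6 0.6]
turn units [-0.   -0.03 -2.33]
shift units after turn [-6.75  0.23  0.48]
```

Call:
{"fn": "arm_command", "kwargs": {"moves": [[1,0,0,0,0,0,-0.6],[1,0,0,0,0,0,-0.8],[1,0,0,0,0,0,-0.6],[1,0,0,0,0,0,-0.33],[1,-0.3,0.03,0,0,0,0],[1,-0.6,0.03,0,0,0,0],[1,-0.9,0.03,0,0,0,0],[1,-0.95,0.03,0,0,0,0]]}}

```text
time_s: 15.72
position: [567.7, -90.7, 91.6]
tool_rot: [-3.141, 0.0, -0.001]
contact_force: [-1.2, -1.1, 0.6]
finger_gap: 86.9
finger_force: 0.0
```

Call:
{"fn": "arm_command", "kwargs": {"moves": [[1,-0.95,0.03,0,0,0,0],[1,-0.95,0.03,0,0,0,0],[1,-0.9,0.03,0,0,0,0],[1,-0.6,0.02,0,0,0,0],[1,-0.4,0,0,0,0,0],[1,-0.2,0,0,0,0,0],[1,0,0,0,0,0,0],[1,0,0,0,0,0,0]]}}

```text
time_s: 16.38
position: [449.4, -94.3, 92.1]
tool_rot: [3.141, -0.001, -0.0]
contact_force: [0.1, 0.5, 0.9]
finger_gap: 86.8
finger_force: 0.0
```

Call:
{"fn": "arm_command", "kwargs": {"moves": [[1,0,0,0,0,0,0],[1,0,0,0,0,0,0],[1,0,0,0,0,0,0],[1,0,0,0,0,0,0],[1,0,0,0,0,0,0],[1,0,0,0,0,0,0],[1,0,0,0,0,0,0],[1,0,0,0,0,0,0]]}}

```text
time_s: 17.05
position: [449.0, -94.2, 91.7]
tool_rot: [-3.142, 0.0, 0.0]
contact_force: [-0.1, 0.1, -1.1]
finger_gap: 87.3
finger_force: 0.0
```

```bash
python3 - <<'E'
from h import *
f,K,C,p=cam("wrist"); t=cam("top")[0]
cv2.imwrite("pics/w5.png",np.hstack([f[100:340,:,::-1],cv2.resize(t[130:220,330:390,::-1],(160,240))]))
np.savez("w5.npz",K=K,C=C,p=p)
print(proj(K,C,p,[[450.5,-94,56],[450.5,-94,0]]).round())
E
python3 to.py 450.5 -94 -4 0
```

```text
[[318. 216.]
 [319. 195.]]
now [449.  -94.2  91.8] [-3.142  0.     0.   ] t 17.15 gap 87.2 F [ 0.2 -0.2  0.3]
turn units [-0.  0.  0.]
shift units after turn [ 0.05 -0.01  3.19]
```

View pics/w5.png

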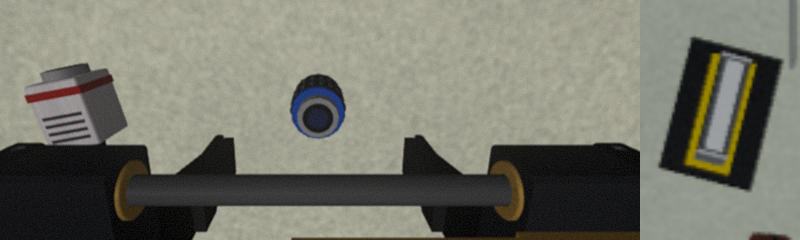

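The lens mount top is at (318,217), as predicted (318,216), and the bar is seated in its tray. I'll descend on the lens.

Call:
{"fn": "arm_command", "kwargs": {"moves": [[1,0.05,0,0.3,0,0,0],[1,0,0,0.5,0,0,0],[1,0,0,0.6,0,0,0],[1,0,0,0.6,0,0,0],[1,0,0,0.5,0,0,0],[1,0,0,0.4,0,0,0],[1,0,0,0.26,0,0,0],[1,0,0,0,0,0,0]]}}

```text
time_s: 17.82
position: [449.2, -93.9, -4.9]
tool_rot: [-3.141, 0.003, 0.001]
contact_force: [-0.0, 0.8, 0.2]
finger_gap: 87.1
finger_force: 0.0
```

Call:
{"fn": "arm_command", "kwargs": {"moves": [[-1,0,0,0,0,0,0],[-1,0,0,0,0,0,0],[-1,0,0,0,0,0,0],[-1,0,0,0,0,0,0],[-1,0,0,0,0,0,0],[-1,0,0,0,0,0,0],[-1,0,0,0,0,0,0],[-1,0,0,0,0,0,0]]}}

```text
time_s: 18.48
position: [450.5, -94.2, -2.9]
tool_rot: [3.142, -0.0, 0.0]
contact_force: [-0.0, 0.1, -0.5]
finger_gap: 41.6
finger_force: 0.2
```

Call:
{"fn": "arm_command", "kwargs": {"moves": [[-1,0,0,0,0,0,0],[-1,0,0,0,0,0,0],[-1,0,0,0,0,0,0],[-1,0,0,0,0,0,0],[-1,0,0,0,0,0,0],[-1,0,0,0,0,0,0],[-1,0,0,0,0,0,0],[-1,0,0,0,0,0,0]]}}

```text
time_s: 19.15
position: [450.5, -94.2, -3.0]
tool_rot: [3.142, -0.0, 0.0]
contact_force: [-1.6, 0.5, 2.7]
finger_gap: 39.4
finger_force: 25.0
```

Call:
{"fn": "arm_command", "kwargs": {"moves": [[-1,0,0,-0.1,0,0,0],[-1,0,0,-0.2,0,0,0],[-1,0,0,-0.3,0,0,0],[-1,0,0,-0.4,0,0,0],[-1,0,0,-0.4,0,0,0],[-1,0,0,-0.3,0,0,0],[-1,0,0,-0.2,0,0,0],[-1,0,0,-0.1,0,0,0]]}}

```text
time_s: 19.82
position: [451.0, -94.3, 58.1]
tool_rot: [3.141, -0.001, 0.0]
contact_force: [0.4, -0.0, -1.8]
finger_gap: 39.4
finger_force: 25.0
```

Call:
{"fn": "arm_command", "kwargs": {"moves": [[-1,0.1,-0.2,0,0,0,0],[-1,0.2,-0.4,0,0,0,0],[-1,0.3,-0.6,0,0,0,0],[-1,0.4,-0.8,0,0,0,0],[-1,0.44,-0.88,0,0,0,0],[-1,0.44,-0.88,0,0,0,0],[-1,0.44,-0.88,0,0,0,0],[-1,0.44,-0.88,0,0,0,0]]}}

```text
time_s: 20.48
position: [533.3, 73.3, 56.3]
tool_rot: [-3.141, 0.001, 0.0]
contact_force: [0.2, -0.2, -0.7]
finger_gap: 39.3
finger_force: 25.0
```

Call:
{"fn": "arm_command", "kwargs": {"moves": [[-1,0.44,-0.88,0,0,0,0],[-1,0.44,-0.88,0,0,0,0],[-1,0.44,-0.88,0,0,0,0],[-1,0.44,-0.88,0,0,0,0],[-1,0.4,-0.8,0,0,0,0],[-1,0.3,-0.6,0,0,0,0],[-1,0.2,-0.4,0,0,0,0],[-1,0.1,-0.2,0,0,0,0]]}}

```text
time_s: 21.15
position: [615.4, 240.2, 55.8]
tool_rot: [-3.14, 0.002, 0.003]
contact_force: [-1.4, -0.8, -1.2]
finger_gap: 39.5
finger_force: 25.0
```

Call:
{"fn": "arm_command", "kwargs": {"moves": [[-1,0,0,0,0,0,0],[-1,0,0,0,0,0,0],[-1,0,0,0,0,0,0],[-1,0,0,0,0,0,0],[-1,0,0,0,0,0,0],[-1,0,0,0,0,0,0],[-1,0,0,0,0,0,0],[-1,0,0,0,0,0,0]]}}

```text
time_s: 21.82
position: [616.0, 236.8, 57.1]
tool_rot: [3.142, -0.0, 0.0]
contact_force: [-0.1, 0.0, -0.9]
finger_gap: 39.1
finger_force: 25.0
```

```bash
python3 to.py 616 237 1 0; python3 - <<'E'
from h import *
f,K,C,p=cam("wrist"); cv2.imwrite("pics/w6.png",f[:,:,::-1]);np.savez("w6.npz",K=K,C=C,p=p)
print(proj(K,C,p,[[616,237,4],[616+69,237,11]]).round())
E
```

```text
now [616.  236.8  57.1] [ 3.142 -0.     0.   ] t 21.82 gap 39.1 F [-0.1  0.  -0.9]
turn units [ 0. -0.  0.]
shift units after turn [-0.   -0.01  1.87]
[[318. 211.]
 [318. 114.]]
```

View pics/w6.png

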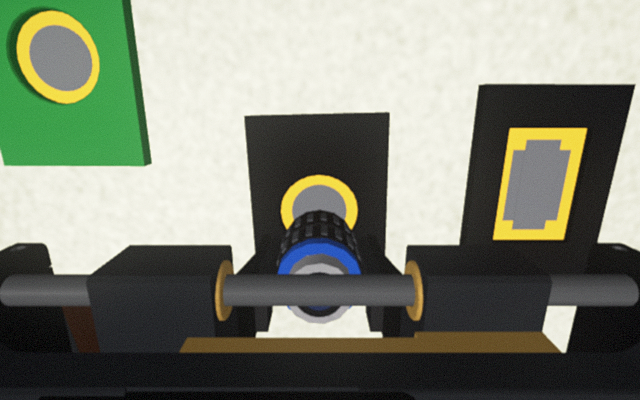

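The lens tray's far edge (246,116)–(389,113) and recess columns 281–357 match the prediction (318,114). Lowering.

Call:
{"fn": "arm_command", "kwargs": {"moves": [[-1,0,0,0.2,0,0,0],[-1,0,0,0.4,0,0,0],[-1,0,0,0.4,0,0,0],[-1,0,0,0.3,0,0,0],[-1,0,0,0.2,0,0,0],[-1,0,0,0.1,0,0,0],[-1,0,0,0.1,0,0,0],[-1,0,0,0.05,0,0,0]]}}

```text
time_s: 22.53
position: [616.0, 237.2, 4.2]
tool_rot: [-3.141, 0.0, 0.0]
contact_force: [0.1, 0.4, -0.5]
finger_gap: 39.1
finger_force: 25.0
```

Call:
{"fn": "arm_command", "kwargs": {"moves": [[-1,0,0,0.02,0,0,0],[-1,0,0,0.02,0,0,0],[-1,0,0,0.02,0,0,0],[-1,0,0,0.02,0,0,0],[-1,0,0,0.02,0,0,0],[-1,0,0,0.02,0,0,0],[-1,0,0,0,0,0,0],[-1,0,0,0,0,0,0]]}}

```text
time_s: 23.2
position: [616.1, 237.1, 1.2]
tool_rot: [-3.142, -0.0, 0.0]
contact_force: [-1.1, -0.9, 1.7]
finger_gap: 39.3
finger_force: 25.0
```

Contact is just starting. I'll go down 0.3 mm more and release.

Call:
{"fn": "arm_command", "kwargs": {"moves": [[-1,0,0,0.01,0,0,0],[-1,0,0,0,0,0,0],[0,0,0,0,0,0,0],[0.1,0,0,0,0,0,0],[0.3,0,0,0,0,0,0],[0.5,0,0,0,0,0,0],[1,0,0,0,0,0,0],[1,0,0,0,0,0,0]]}}

```text
time_s: 23.87
position: [615.9, 237.1, 0.5]
tool_rot: [-3.142, 0.0, 0.0]
contact_force: [-0.2, 0.1, -0.1]
finger_gap: 66.5
finger_force: 0.0
```

Call:
{"fn": "arm_command", "kwargs": {"moves": [[1,0,0,0,0,0,0],[1,0,0,-0.2,0,0,0],[1,0,0,-0.5,0,0,0],[1,0,0,-0.6,0,0,0],[1,0,0,-0.6,0,0,0],[1,0,0,-0.6,0,0,0],[1,0,0,-0.4,0,0,0],[1,0,0,-0.2,0,0,0]]}}

```text
time_s: 24.53
position: [617.1, 237.8, 96.8]
tool_rot: [-3.14, -0.003, 0.0]
contact_force: [-0.2, 0.3, 0.1]
finger_gap: 87.0
finger_force: 0.0
```

```bash
python3 to.py 394.9 243.4 94 0
```

```text
now [617.1 237.8  96.8] [-3.14e+00 -3.00e-03  0.00e+00] t 24.53 gap 87.0 F [-0.2  0.3  0.1]
turn units [-0.01 -0.03  0.  ]
shift units after turn [-7.41 -0.19  0.09]
```

Call:
{"fn": "arm_command", "kwargs": {"moves": [[1,-0.3,-0.05,0,0,0,0],[1,-0.6,-0.05,0,0,0,0],[1,-0.8,-0.05,0,0,0,0],[1,-0.9,-0.06,0,0,0,0],[1,-0.9,0,0,0,0,0],[1,-0.9,0,0,0,0,0],[1,-0.9,0,0,0,0,0],[1,-0.8,0,0,0,0,0]]}}

```text
time_s: 25.2
position: [430.0, 242.8, 92.3]
tool_rot: [3.14, 0.002, 0.001]
contact_force: [0.5, 0.8, -0.0]
finger_gap: 87.2
finger_force: 0.0
```

Call:
{"fn": "arm_command", "kwargs": {"moves": [[1,-0.6,0,0,0,0,0],[1,-0.47,0,0,0,0,0],[1,-0.2,0,0,0,0,0],[1,0,0,0,0,0,0],[1,0,0,0,0,0,0],[1,0,0,0,0,0,0],[1,0,0,0,0,0,0],[1,0,0,0,0,0,0]]}}

```text
time_s: 25.87
position: [395.4, 243.3, 93.4]
tool_rot: [-3.141, 0.0, -0.0]
contact_force: [-0.5, -0.8, -0.2]
finger_gap: 87.0
finger_force: 0.0
```

```bash
python3 to.py 394.9 243.4 -9 0; python3 - <<'E'
from h import *
f,K,C,p=cam("wrist"); t=cam("top")[0]
cv2.imwrite("pics/w7.png",np.hstack([f[100:340,:,::-1],cv2.resize(t[140:230,211:271,::-1],(160,240))]))
np.savez("w7.npz",K=K,C=C,p=p)
print(proj(K,C,p,[[394.9,243.4,30]]).round())
E
```

```text
now [395.4 243.3  93.4] [-3.141  0.    -0.   ] t 25.87 gap 87.0 F [-0.5 -0.8 -0.2]
turn units [-0.  0. -0.]
shift units after turn [-0.02 -0.    3.41]
[[319. 207.]]
```

View pics/w7.png

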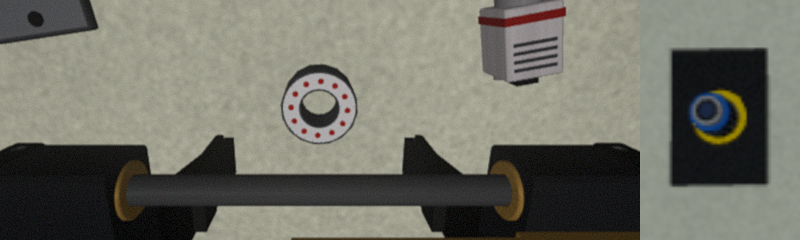

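The ring top is centred at (319,207), exactly as predicted, and the lens stands in its tray. Grasping the ring.

Call:
{"fn": "arm_command", "kwargs": {"moves": [[1,0,0,0.3,0,0,0],[1,0,0,0.5,0,0,0],[1,0,0,0.6,0,0,0],[1,0,0,0.6,0,0,0],[1,0,0,0.6,0,0,0],[1,0,0,0.5,0,0,0],[1,0,0,0.2,0,0,0],[1,0,0,0.09,0,0,0]]}}

```text
time_s: 26.63
position: [393.9, 242.9, -9.5]
tool_rot: [3.141, 0.002, 0.001]
contact_force: [0.4, -0.5, -0.2]
finger_gap: 86.9
finger_force: 0.0
```

Call:
{"fn": "arm_command", "kwargs": {"moves": [[1,0,0,0,0,0,0],[1,0,0,0,0,0,0],[-1,0,0,0,0,0,0],[-1,0,0,0,0,0,0],[-1,0,0,0,0,0,0],[-1,0,0,0,0,0,0],[-1,0,0,0,0,0,0],[-1,0,0,0,0,0,0]]}}

```text
time_s: 27.3
position: [395.0, 243.3, -8.0]
tool_rot: [-3.142, -0.0, 0.0]
contact_force: [-0.4, -0.1, 1.3]
finger_gap: 57.5
finger_force: 25.0
```

Call:
{"fn": "arm_command", "kwargs": {"moves": [[-1,0,0,0,0,0,0],[-1,0,0,0,0,0,0],[-1,0,0,0,0,0,0],[-1,0,0,0,0,0,0],[-1,0,0,0,0,0,0],[-1,0,0,0,0,0,0],[-1,0,0,0,0,0,0],[-1,0,0,0,0,0,0]]}}

```text
time_s: 27.97
position: [395.0, 243.3, -8.0]
tool_rot: [-3.142, -0.0, 0.0]
contact_force: [-0.4, -1.6, 4.7]
finger_gap: 57.6
finger_force: 25.0
```

Call:
{"fn": "arm_command", "kwargs": {"moves": [[-1,0,0,-0.1,0,0,0],[-1,0,0,-0.2,0,0,0],[-1,0,0,-0.4,0,0,0],[-1,0,0,-0.5,0,0,0],[-1,0,0,-0.5,0,0,0],[-1,0,0,-0.3,0,0,0],[-1,0,0,-0.2,0,0,0],[-1,0,0,-0.1,0,0,0]]}}

```text
time_s: 28.63
position: [395.3, 243.5, 62.0]
tool_rot: [-3.141, -0.001, 0.0]
contact_force: [-0.2, 0.1, -1.0]
finger_gap: 57.9
finger_force: 25.0
```

Call:
{"fn": "arm_command", "kwargs": {"moves": [[-1,0.09,0.2,0,0,0,0],[-1,0.18,0.4,0,0,0,0],[-1,0.27,0.6,0,0,0,0],[-1,0.36,0.8,0,0,0,0],[-1,0.41,0.92,0,0,0,0],[-1,0.41,0.92,0,0,0,0],[-1,0.41,0.92,0,0,0,0],[-1,0.41,0.92,0,0,0,0]]}}

```text
time_s: 29.3
position: [471.0, 70.8, 60.1]
tool_rot: [3.141, 0.001, 0.0]
contact_force: [0.4, 0.1, -1.1]
finger_gap: 57.7
finger_force: 25.0
```

Call:
{"fn": "arm_command", "kwargs": {"moves": [[-1,0.41,0.92,0,0,0,0],[-1,0.41,0.92,0,0,0,0],[-1,0.41,0.92,0,0,0,0],[-1,0.41,0.92,0,0,0,0],[-1,0.41,0.92,0,0,0,0],[-1,0.41,0.92,0,0,0,0],[-1,0.41,0.92,0,0,0,0],[-1,0.41,0.92,0,0,0,0]]}}

```text
time_s: 29.97
position: [569.1, -149.9, 59.7]
tool_rot: [-3.141, 0.002, 0.0]
contact_force: [0.7, 0.3, -1.5]
finger_gap: 58.0
finger_force: 25.0
```

Call:
{"fn": "arm_command", "kwargs": {"moves": [[-1,0.41,0.92,0,0,0,0],[-1,0.36,0.8,0,0,0,0],[-1,0.27,0.6,0,0,0,0],[-1,0.18,0.4,0,0,0,0],[-1,0.09,0.2,0,0,0,0],[-1,0,0,0,0,0,0],[-1,0,0,0,0,0,0],[-1,0,0,0,0,0,0]]}}

```text
time_s: 30.63
position: [608.8, -233.6, 60.7]
tool_rot: [-3.141, 0.0, 0.002]
contact_force: [-0.6, 0.8, -1.1]
finger_gap: 58.2
finger_force: 25.0
```

Call:
{"fn": "arm_command", "kwargs": {"moves": [[-1,0,0,0,0,0,0],[-1,0,0,0,0,0,0],[-1,0,0,0,0,0,0],[-1,0,0,0,0,0,0],[-1,0,0,0,0,0,0],[-1,0,0,0,0,0,0],[-1,0,0,0,0,0,0],[-1,0,0,0,0,0,0]]}}

```text
time_s: 31.3
position: [608.9, -235.4, 60.9]
tool_rot: [-3.142, -0.0, 0.0]
contact_force: [-0.0, -0.0, -1.3]
finger_gap: 58.0
finger_force: 25.0
```

```bash
python3 to.py 609 -235 -4 0; python3 - <<'E'
from h import *
f,K,C,p=cam("wrist"); cv2.imwrite("pics/w8.png",f[:,:,::-1]);np.savez("w8.npz",K=K,C=C,p=p)
print(proj(K,C,p,[[609,-235,4],[609+69,-235,11],[609+69,-235+48,11],[609+69,-235-48,11],[609+37,-235,11]]).round())
E
```

```text
now [ 608.9 -235.4   60.9] [-3.142 -0.     0.   ] t 31.3 gap 58.0 F [-0.  -0.  -1.3]
turn units [-0. -0.  0.]
shift units after turn [ 0.   -0.01  2.16]
[[318. 209.]
 [318. 114.]
 [246. 114.]
 [390. 114.]
 [318. 161.]]
```

View pics/w8.png

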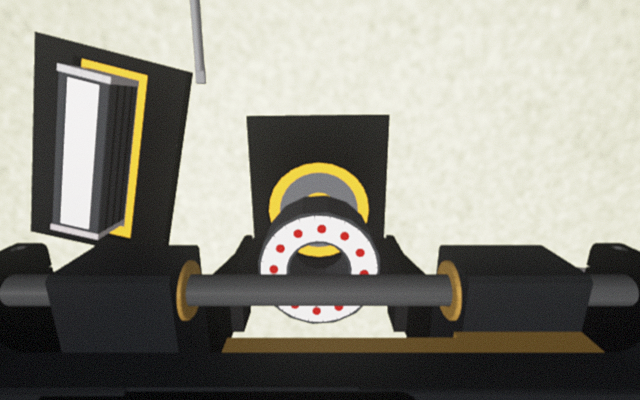

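The ring tray's far edge is (247,116)–(389,115), within about 1 px of prediction, and the bar sits properly in its recess. Lowering the ring.

Call:
{"fn": "arm_command", "kwargs": {"moves": [[-1,-0.03,0,0.2,0,0,0],[-1,0,0,0.4,0,0,0],[-1,0,0,0.5,0,0,0],[-1,0,0,0.4,0,0,0],[-1,0,0,0.2,0,0,0],[-1,0,0,0.15,0,0,0],[-1,0,0,0.1,0,0,0],[-1,0,0,0.08,0,0,0]]}}

```text
time_s: 32.02
position: [608.3, -235.5, -0.2]
tool_rot: [-3.142, -0.0, 0.0]
contact_force: [-0.2, -0.4, -2.0]
finger_gap: 57.8
finger_force: 25.0
```

Call:
{"fn": "arm_command", "kwargs": {"moves": [[-1,0,0,0.02,0,0,0],[-1,0,0,0.02,0,0,0],[-1,0,0,0.02,0,0,0],[-1,0,0,0.02,0,0,0],[-1,0,0,0.02,0,0,0],[-1,0,0,0.02,0,0,0],[-1,0,0,0,0,0,0],[-1,0,0,0,0,0,0]]}}

```text
time_s: 32.68
position: [608.0, -235.4, -3.7]
tool_rot: [-3.142, 0.0, 0.0]
contact_force: [0.8, -0.6, -1.6]
finger_gap: 57.8
finger_force: 25.0
```

Call:
{"fn": "arm_command", "kwargs": {"moves": [[-1,0,0,0.02,0,0,0],[-1,0,0,0.01,0,0,0],[-1,0,0,0,0,0,0],[-1,0,0,0,0,0,0],[-1,0,0,0,0,0,0],[-1,0,0,0,0,0,0],[-1,0,0,0,0,0,0],[-1,0,0,0,0,0,0]]}}

```text
time_s: 33.35
position: [608.2, -235.5, -3.9]
tool_rot: [3.141, -0.0, 0.0]
contact_force: [-2.9, 1.5, 5.4]
finger_gap: 57.6
finger_force: 25.0
```

Call:
{"fn": "arm_command", "kwargs": {"moves": [[0.4,0,0,0,0,0,0],[0.5,0,0,0,0,0,0],[0.6,0,0,0,0,0,0],[0.8,0,0,0,0,0,0],[1,0,0,0,0,0,0],[1,0,0,0,0,0,0],[1,0,0,0,0,0,0],[1,0,0,0,0,0,0]]}}

```text
time_s: 34.02
position: [608.1, -235.4, -4.6]
tool_rot: [-3.142, 0.0, 0.0]
contact_force: [-0.6, -0.7, -0.5]
finger_gap: 86.2
finger_force: 0.0
```

Call:
{"fn": "arm_command", "kwargs": {"moves": [[1,0,0,-0.2,0,0,0],[1,0,0,-0.4,0,0,0],[1,0,0,-0.6,0,0,0],[1,0,0,-0.6,0,0,0],[1,0,0,-0.6,0,0,0],[1,0,0,-0.5,0,0,-0.4],[1,0,0,-0.3,0,0,-0.8],[1,0,0,0,0,0,-0.47]]}}

```text
time_s: 34.68
position: [609.9, -235.9, 95.7]
tool_rot: [3.139, -0.004, 0.18]
contact_force: [0.3, 0.9, 0.4]
finger_gap: 86.7
finger_force: 0.0
```

Call:
{"fn": "arm_command", "kwargs": {"moves": [[1,-0.06,-0.2,0,0,0,0],[1,-0.12,-0.4,0,0,0,0],[1,-0.18,-0.6,0,0,0,0],[1,-0.24,-0.8,0,0,0,0],[1,-0.29,-0.97,0,0,0,0],[1,-0.29,-0.97,0,0,0,0],[1,-0.29,-0.97,0,0,0,0],[1,-0.29,-0.97,0,0,0,0]]}}

```text
time_s: 35.35
position: [523.5, -68.7, 91.3]
tool_rot: [-3.141, 0.001, 0.174]
contact_force: [1.1, 0.3, -0.1]
finger_gap: 87.2
finger_force: 0.0
```

Call:
{"fn": "arm_command", "kwargs": {"moves": [[1,-0.29,-0.97,0,0,0,0],[1,-0.29,-0.97,0,0,0,0],[1,-0.29,-0.97,0,0,0,0],[1,-0.29,-0.97,0,0,0,0],[1,-0.24,-0.8,0,0,0,0],[1,-0.18,-0.6,0,0,0,0],[1,-0.12,-0.4,0,0,0,0],[1,-0.06,-0.2,0,0,0,0]]}}

```text
time_s: 36.02
position: [441.1, 95.3, 91.5]
tool_rot: [3.141, 0.0, 0.177]
contact_force: [-0.4, -0.2, 0.1]
finger_gap: 87.0
finger_force: 0.0
```

Call:
{"fn": "arm_command", "kwargs": {"moves": [[1,0,0,0,0,0,0],[1,0,0,0,0,0,0],[1,0,0,0,0,0,0],[1,0,0,0,0,0,0],[1,0,0,0,0,0,0],[1,0,0,0,0,0,0],[1,0,0,0,0,0,0],[1,0,0,0,0,0,0]]}}

```text
time_s: 36.68
position: [442.6, 93.4, 91.4]
tool_rot: [-3.141, 0.0, 0.175]
contact_force: [-0.1, -0.5, 0.0]
finger_gap: 87.1
finger_force: 0.0
```

```bash
python3 to.py 443.3 93.4 -5 0.175; python3 - <<'E'
from h import *
f,K,C,p=cam("wrist"); t=cam("top")[0]
cv2.imwrite("pics/w9.png",np.hstack([f[100:340,:,::-1],cv2.resize(t[140:230,385:445,::-1],(160,240))]))
np.savez("w9.npz",K=K,C=C,p=p)
print(proj(K,C,p,[[443.3,93.4,40]]).round())
E
```

```text
now [442.6  93.4  91.4] [-3.141  0.     0.175] t 36.68 gap 87.1 F [-0.1 -0.5  0. ]
turn units [-0.  0. -0.]
shift units after turn [0.02 0.   3.21]
[[319. 210.]]
```

View pics/w9.png

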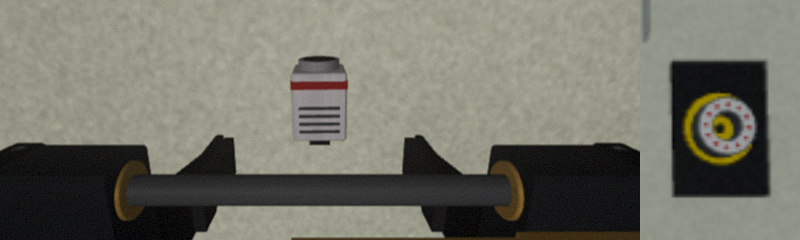

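The camera's top face (columns 291–347, centre row about 210) is centred and aligned as predicted, and the ring light is in its tray around the peg. Grasping the camera.

Call:
{"fn": "arm_command", "kwargs": {"moves": [[1,0.02,0,0.3,0,0,0],[1,0,0,0.5,0,0,0],[1,0,0,0.6,0,0,0],[1,0,0,0.6,0,0,0],[1,0,0,0.6,0,0,0],[1,0,0,0.4,0,0,0],[1,0,0,0.2,0,0,0],[1,0,0,0.06,0,0,0]]}}

```text
time_s: 37.45
position: [442.1, 93.6, -7.7]
tool_rot: [-3.141, 0.002, 0.176]
contact_force: [-1.2, -0.7, 0.1]
finger_gap: 87.0
finger_force: 0.0
```

Call:
{"fn": "arm_command", "kwargs": {"moves": [[1,0,0,0,0,0,0],[1,0,0,0,0,0,0],[-1,0,0,0,0,0,0],[-1,0,0,0,0,0,0],[-1,0,0,0,0,0,0],[-1,0,0,0,0,0,0],[-1,0,0,0,0,0,0],[-1,0,0,0,0,0,0]]}}

```text
time_s: 38.12
position: [443.2, 93.6, -6.2]
tool_rot: [3.142, -0.0, 0.175]
contact_force: [-0.5, -0.5, -0.7]
finger_gap: 54.9
finger_force: 0.0
```

Call:
{"fn": "arm_command", "kwargs": {"moves": [[-1,0,0,0,0,0,0],[-1,0,0,0,0,0,0],[-1,0,0,0,0,0,0],[-1,0,0,0,0,0,0],[-1,0,0,0,0,0,0],[-1,0,0,0,0,0,0],[-1,0,0,0,0,0,0],[-1,0,0,0,0,0,0]]}}

```text
time_s: 38.78
position: [443.1, 93.6, -6.3]
tool_rot: [-3.142, -0.0, 0.175]
contact_force: [0.1, 0.5, 1.5]
finger_gap: 39.7
finger_force: 25.0
```

Call:
{"fn": "arm_command", "kwargs": {"moves": [[-1,0,0,-0.1,0,0,0],[-1,0,0,-0.2,0,0,0],[-1,0,0,-0.4,0,0,0],[-1,0,0,-0.5,0,0,0.2],[-1,0,0,-0.4,0,0,0.4],[-1,0,0,-0.2,0,0,0.47],[-1,0,0,-0.1,0,0,0.4],[-1,0,0,0,0,0,0.2]]}}

```text
time_s: 39.45
position: [443.8, 93.8, 51.9]
tool_rot: [-3.141, -0.002, -0.002]
contact_force: [0.4, 1.0, -1.9]
finger_gap: 40.2
finger_force: 25.0
```

Call:
{"fn": "arm_command", "kwargs": {"moves": [[-1,0.2,0.05,0,0,0,0],[-1,0.4,0.05,0,0,0,0],[-1,0.7,0.05,0,0,0,0],[-1,0.8,0.05,0,0,0,0],[-1,0.8,0.05,0,0,0,0],[-1,0.8,0.05,0,0,0,0],[-1,0.8,0.05,0,0,0,0],[-1,0.7,0.02,0,0,0,0]]}}

```text
time_s: 40.12
position: [601.4, 81.6, 49.6]
tool_rot: [3.141, 0.001, 0.0]
contact_force: [-0.1, 0.2, -1.0]
finger_gap: 39.9
finger_force: 25.0
```

Call:
{"fn": "arm_command", "kwargs": {"moves": [[-1,0.6,0,0,0,0,0],[-1,0.4,0,0,0,0,0],[-1,0.2,0,0,0,0,0],[-1,0,0,0,0,0,0],[-1,0,0,0,0,0,0],[-1,0,0,0,0,0,0],[-1,0,0,0,0,0,0],[-1,0,0,0,0,0,0]]}}

```text
time_s: 40.78
position: [634.7, 82.6, 50.9]
tool_rot: [3.141, -0.0, 0.001]
contact_force: [0.5, -0.5, -2.3]
finger_gap: 39.8
finger_force: 25.0
```

```bash
python3 to.py 635 82.4 -2.3 0; python3 - <<'E'
from h import *
f,K,C,p=cam("wrist"); cv2.imwrite("pics/w10.png",f[:,:,::-1])
print(proj(K,C,p,[[635+69,82.4+48,11],[635+69,82.4-48,11],[635+41,82.4+28,11],[635+41,82.4-28,11]]).round())
E
```

```text
now [634.7  82.6  50.9] [ 3.141e+00 -0.000e+00  1.000e-03] t 40.78 gap 39.8 F [ 0.5 -0.5 -2.3]
turn units [ 0.   -0.    0.01]
shift units after turn [0.01 0.01 1.77]
[[244. 114.]
 [394. 114.]
 [277. 157.]
 [361. 157.]]
```

View pics/w10.png

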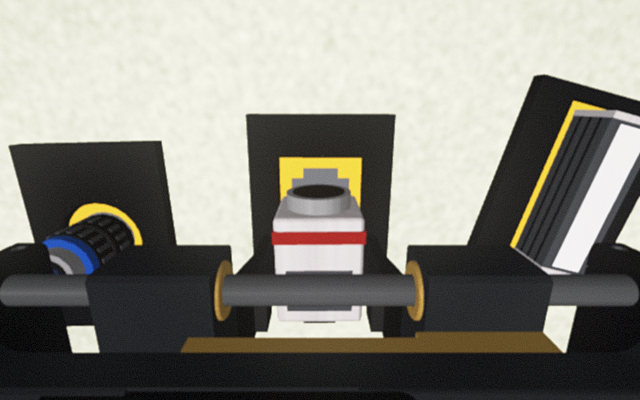

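The recess at columns 279–362 matches prediction (277–361), and the camera is centred at column about 319.5. Lowering.

Call:
{"fn": "arm_command", "kwargs": {"moves": [[-1,0,0.02,0.2,0,0,0],[-1,0,0,0.4,0,0,0],[-1,0,0,0.4,0,0,0],[-1,0,0,0.2,0,0,0],[-1,0,0,0.15,0,0,0],[-1,0,0,0.1,0,0,0],[-1,0,0,0.1,0,0,0],[-1,0,0,0.08,0,0,0]]}}

```text
time_s: 41.5
position: [635.3, 82.1, 1.6]
tool_rot: [-3.141, -0.0, 0.0]
contact_force: [-0.8, -0.5, -0.9]
finger_gap: 39.9
finger_force: 25.0
```

Call:
{"fn": "arm_command", "kwargs": {"moves": [[-1,0,0,0.02,0,0,0],[-1,0,0,0.02,0,0,0],[-1,0,0,0.02,0,0,0],[-1,0,0,0.02,0,0,0],[-1,0,0,0.02,0,0,0],[-1,0,0,0.02,0,0,0],[-1,0,0,0,0,0,0],[-1,0,0,0,0,0,0]]}}

```text
time_s: 42.17
position: [635.1, 82.0, -1.8]
tool_rot: [-3.142, -0.0, 0.0]
contact_force: [-0.2, -0.8, -2.2]
finger_gap: 40.1
finger_force: 25.0
```

Call:
{"fn": "arm_command", "kwargs": {"moves": [[-1,0,0,0.02,0,0,0],[-1,0,0,0.01,0,0,0],[-1,0,0,0,0,0,0],[-1,0,0,0,0,0,0],[-1,0,0,0,0,0,0],[-1,0,0,0,0,0,0],[-1,0,0,0,0,0,0],[-1,0,0,0,0,0,0]]}}

```text
time_s: 42.83
position: [635.3, 82.1, -2.3]
tool_rot: [3.142, -0.0, 0.0]
contact_force: [-2.5, -1.3, 5.1]
finger_gap: 39.6
finger_force: 25.0
```

Contact made. Releasing, rising, and moving back out of the way of the top camera.

Call:
{"fn": "arm_command", "kwargs": {"moves": [[0,0,0,0,0,0,0],[0.1,0,0,0,0,0,0],[0.3,0,0,0,0,0,0],[0.5,0,0,0,0,0,0],[1,0,0,0,0,0,0],[1,0,0,0,0,0,0],[1,0,0,0,0,0,0],[1,0,0,0,0,0,0]]}}

```text
time_s: 43.5
position: [635.1, 82.1, -2.7]
tool_rot: [-3.142, -0.0, 0.0]
contact_force: [0.9, -0.3, 0.9]
finger_gap: 80.0
finger_force: 0.0
```

Call:
{"fn": "arm_command", "kwargs": {"moves": [[1,0,0,-0.2,0,0,0],[1,0,0,-0.4,0,0,0],[1,0,0,-0.6,0,0,0],[1,0,0,-0.8,0,0,0],[1,0,0,-0.8,0,0,0],[1,0,0,-0.8,0,0,0],[1,0,0,-0.6,0,0,0],[1,-0.2,0,-0.3,0,0,0]]}}

```text
time_s: 44.17
position: [631.0, 82.5, 136.4]
tool_rot: [-3.141, -0.005, 0.0]
contact_force: [-0.3, 0.4, 0.4]
finger_gap: 86.9
finger_force: 0.0
```

Call:
{"fn": "arm_command", "kwargs": {"moves": [[1,-0.4,0,0,0,0,0],[1,-0.7,0,0,0,0,0],[1,-0.8,0,0,0,0,0],[1,-0.8,0,0,0,0,0],[1,-0.8,0,0,0,0,0],[1,-0.8,0,0,0,0,0],[1,-0.6,0,0,0,0,0],[1,-0.3,0,0,0,0,0]]}}

```text
time_s: 44.83
position: [470.7, 81.9, 132.3]
tool_rot: [3.141, 0.001, 0.001]
contact_force: [0.4, -0.2, -0.4]
finger_gap: 86.5
finger_force: 0.0
```

Call:
{"fn": "arm_command", "kwargs": {"moves": [[1,0,0,0,0,0,0],[1,0,0,0,0,0,0],[1,0,0,0,0,0,0],[1,0,0,0,0,0,0],[1,0,0,0,0,0,0],[1,0,0,0,0,0,0],[1,0,0,0,0,0,0],[1,0,0,0,0,0,0]]}}

```text
time_s: 45.5
position: [473.2, 82.0, 132.1]
tool_rot: [-3.141, 0.0, 0.0]
contact_force: [-0.5, -0.3, 0.9]
finger_gap: 87.0
finger_force: 0.0
```

```bash
python3 - <<'E'
from h import *
f,K,C,p=cam("top"); s=cam("scene")[0]
a=cv2.resize(f[130:240,135:515],(798,231),interpolation=cv2.INTER_CUBIC); b=cv2.resize(s[130:310,220:480],(532,368),interpolation=cv2.INTER_CUBIC)
b=cv2.copyMakeBorder(b,0,0,0,266,cv2.BORDER_CONSTANT)
cv2.imwrite("pics/end.png",np.vstack([a,b])[:,:,::-1])
for n,P,uvc in[("lens",(616,237,60),0),("cam",(635,82,44),0),("bar",(650,-87,36),0),("ring",(608,-235,34),0)]:
    q=proj(K,C,p,P)[0]; print(n,((q-[135,130])*2.1).round())
E
```

```text
lens [212. 106.]
cam [340.  94.]
bar [475.  84.]
ring [593. 119.]
```

View pics/end.png

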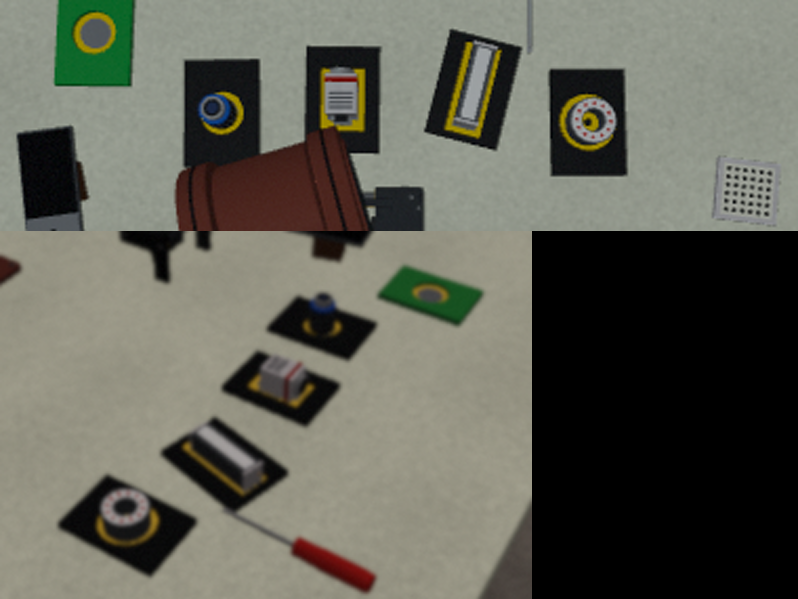

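All four sit upright in their recesses: lens top at about (211,108), camera (341,97), bar (475,85), ring (594,119), each within about 3 px of prediction. The phone and calibration plate haven't moved. Handing in.

```bash
python3 -c "
from rig import r
print(r.sign_off())"
```

```text
the job is handed in; nothing more can be done
None
```

The camera, lens, ring light and bar light are each in their own tray by the final images (the hand-in returned no verdict), handed in at about 46 s with the phone and calibration plate not touched; I viewed 16 pictures, over the limit of 14, and found the real fingertips about 20 mm behind the stated TCP, which cost one missed first grasp on the bar light.

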